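# Test-run the washed food processor on its spring-return top speed

### The arm

A 7-joint arm with a two-finger parallel gripper is mounted at the origin on the work surface. World frame = base frame: x ahead of the robot, y to its left, z up, the work surface at z = 0. Lengths are in m, angles in degrees, forces in N, time in s.
With the tool pointing down it reaches from about 0.35 to 0.9 m from the base axis. Payload 8.1 kg.
Tool frame: the origin (TCP) lies at the centre of the arm's flange, where the gripper is bolted on; the fingertips stand 178 mm ahead of it and the grasp point (between the pads) lies 159 mm ahead of it (arm.pinch_z is the x of the grasp point in the tool frame, in m); x points along the fingers, y is the direction in which the jaws open and shut, and the axes are right-handed (so a half turn about x gives the same grasp; the last joint's range is limited). The gripper opens to 92 mm and grips with 3 to 60 N. Pads are 19 mm wide; open, the fingers measure 130 mm over their backs; the gripper's body (75 mm by 190 mm) begins 47 mm behind the grasp point.
Start: joints at [-70.394, 24.895, 1.432, 90.138, -0.665, 64.973, -4.303], TCP at [0.269, 0.564, 0.405] pointing down, gripper open.
Joint ranges: [-149.89, 149.89], [-25.12, 119.58], [-72.63, 75.52], [4.76, 147.25], [-75.54, 255.54], [6.69, 114.76], [-157.13, 157.13]. Speed limits (degrees/s): [127.2, 127.2, 172.46, 172.46, 180, 180, 180].

### API

Orientations are given as a 3x3 rotation matrix whose columns are the frame's x, y, z axes.
In Python, from rig import arm, grab_frame gives the robot as it stands.
- The arm moves only by the shell command python3 -m jog 'ROWS' [FORCE]. ROWS is JSON, a list of rows, each an object of numbers: "ax", "ay", "az": the turn, a rotation vector about the world's x, y, z in rad; "x", "y", "z": the shift along the world's x, y, z in cm; "gripper": the closure in counts, from 0 (fully open) to 255 (shut). In form: [{"ax": .., "ay": .., "az": .., "x": .., "y": .., "z": .., "gripper": ..}, ...]. A call has 1 to 5 rows; each row shifts and turns the commanded pose from where the row before left it; what a row does not reach is not made up. A row lasts 1/8 s, in which the tool goes at most 62.5 mm and 10.7 degrees, less where a joint would pass 70% of its speed; a pose out of reach is approached as far as the arm can. A call with a gripper value outside its range is refused whole. The fingers move at their own pace and stop on an object; FORCE is the grip in N (left out, the last holds). Time passes only in rows, so rows that do not move let the fingers close. It gives the time, the measured TCP pose, the force and the opening at its end, in the units of the state.
- arm.state(): the state, without advancing time (a new reading comes with each control period).
- grab_frame(name): name is "scene" or "top" or "wrist"; returns a dict with "pixels" (480x640x3 uint8, red, green, blue), "intrinsics" (3x3 intrinsics, pixels), "cam_to_world" (4x4, takes a point from camera to world coordinates). Camera axes: x right, y down, z forward; pixel columns grow to the right and rows downward; lengths in m; the calibration is good to about 2 mm. A picture is of the moment at which its call begins. There is no depth.
- arm.sign_off(): hands the job in, once; it reports no verdict.
The state is a dict: "t": time; "q": joint angles; "joint_vel": joint speeds; "effort": joint torques, N m; "position": TCP position; "eef_rot": TCP orientation; "force": force on the tool from outside, world axes, zero at the start; "moment": the same for the moment, N m; "opening": finger opening in m.
Only numpy, scipy, OpenCV 4.12 (cv2) and the standard library are available. Lean on these libraries where they do the work, as an engineer would, in place of code of your own. Each camera call takes 0.05 s, during which the arm holds its last target.

### The job

The food processor has been washed and put back together and needs a test run. First close its feed chute: stand the pusher in it, stem up, down until the collar rests on the chute's rim, and let go of it. Then turn the knob on the motor block clockwise past clicks one and two to the third position, which springs back when released, hold it there for at least two seconds and finish still holding it there; leave the other things on the table alone.

Things in the scene. Friction and masses are not known exactly. Their poses are not given: they have to be found in the camera images.
- processor: Food processor, fixed to the table, 365 mm (its y) x 205 mm (x). Origin: centre of the underside, on the table; z up, front to -x. At the -y end the white motor block, 185 mm (x) x 150 mm (y), 190 mm tall, knob switch in the middle of its top. At the +y end the clear bowl, 170 mm across, axis 85 mm from the origin, flat lid 153 mm above the table, the grey feed chute on the lid.
- chute_rim (a point): Centre of the mouth of the feed chute: a round grey upright tube, 223 mm above the table, 70 mm deep down to the lid, which is closed beneath it. Bore 51 mm, flared at the mouth to about 60 mm; rim 68 mm across outside. Axes as the processor's.
- pusher_grip (a point): Food pusher, loose, white plastic, 0.13 kg, 111 mm tall, stands upright on the table: round body 47 mm across, 65 mm long; on it a collar 74 mm across, 6 mm thick; on top a round stem 26 mm across, 40 mm tall. This point is the stem's centre, 91 mm above the foot, 26 mm above the collar's underside, so 26 mm above the chute's rim once seated. z up along the stem.
- dial_grip (a point): The black knob switch on the motor block, axis upright: a skirt 54 mm across and on it an upright bar 52 mm long, 14 mm thick, 35 mm tall, to grip. This point lies on the turning axis half-way up the bar, 217 mm above the table, 18 mm above the skirt, 17 mm below the bar's top. x lies along the bar, to the end with the white pointer line, and turns with the knob; z up.
- dial (a joint): Knob angle (rad), grows clockwise seen from above. Clicks at 0 (off, engraved ring), 0.44 (one dot), 0.88 (two dots), 1.32 (three dots); stop at 1.38. It stays at off, one and two (rests 0.02 to 0.06 short of the click); at three it does not stay but springs back to two when released. Turning takes up to 0.24 N m, holding it at three about 0.15 N m, at the stop 0.25 N m.
- squeeze_bottle: Bystander: white squeeze bottle, 60 mm across, 190 mm tall, standing; origin at the centre of its foot. The bottle and the pusher stand one on either side of the processor.
- mixing_bowl: Bystander: steel mixing bowl, 170 mm across the rim, 70 mm tall; origin at the centre of its foot.
- slicing_disc: Bystander: steel slicing disc, 156 mm across, 4 mm thick, with a 22 mm high hub, lying flat; origin at the centre of its underside.
Mind the look-alikes: they are no part of the job. What is shaped like the part that bears pusher_grip but pink or purple is not meant.

How it is judged (in metres and radians):
On the way, in this order (a step that is already met when the one before it is completed fails the run):
1. the pusher stands in the feed chute, collar on the rim, and has been let go (horizontal distance between pusher_grip and chute_rim below 0.008 m and z of pusher_grip in the frame of chute_rim between 0.02 and 0.03 m and angle between pusher_grip's own z axis and vertical below 0.1 rad and contact force between the fingers and pusher below 0.1 N), for 0.3 s.
2. the knob is held at position three for two seconds (value of joint dial above 1.2 rad and contact force between the fingers and dial above 1 N), for 2 s.
At the end, for the whole second after the job is handed in: The fingers still hold the knob at position three (angle above 1.2 rad, finger force on it above 1 N) and the pusher stands let go in the chute with its collar on the rim (within 4 mm of fully down, upright within 0.1 rad) (all of step 2 and horizontal distance between pusher_grip and chute_rim below 0.008 m and z of pusher_grip in the frame of chute_rim between 0.02 and 0.03 m and angle between pusher_grip's own z axis and vertical below 0.1 rad and contact force between the arm and pusher below 0.1 N); the arm keeps its last pose, push and grip.
It fails at once if the knob is turned on before the pusher stands in the chute (value of joint dial above 0.3 rad and (horizontal distance between pusher_grip and chute_rim above 0.012 m or z of pusher_grip in the frame of chute_rim above 0.04 m)).
It fails at once if a bystander is pushed or knocked over (distance of any of squeeze_bottle, mixing_bowl, slicing_disc from where it was at the start of the episode above 0.03 m or angle between any of squeeze_bottle, mixing_bowl, slicing_disc's own z axis and vertical above 0.4 rad).
It also fails if it takes over 64 s, if anything falls off the work surface, if the arm or the gripper's body presses on something with over 40 N, if the wrist force passes 120 N, or if a joint passes its speed limit or range.

## Working session

There is one attempt and no reset: what is moved stays moved. The work goes in short steps, Python scripts to look and compute and a shell command to move; the robot and the scene stay as the last step left them, time stands still between calls to the robot, and variables do not carry over. Pictures are saved under pics/ and viewed, and the job is handed in when it is done.

```bash
ls; mkdir -p pics
python3 - <<'E'
from rig import arm, grab_frame
import cv2
s=arm.state();print(s)
for n in("scene","top","wrist"):
    f=grab_frame(n);cv2.imwrite(f"pics/{n}0.png",f["pixels"][:,:,::-1]);print(n,f["intrinsics"].round(1).tolist(),f["cam_to_world"].round(3).tolist())
E
```

```text
pics
{'t': 0.0, 'q': array([-70.3942995 ,  24.93562169,   1.43046494,  90.18728173,
        -0.66487402,  64.97375132,  -4.30256019]), 'joint_vel': array([ 0.07877915, -0.0026953 ,  0.03053343,  0.12846545,  0.03688265,
       -0.06719004, -0.04589313]), 'effort': array([-1.94479935e-05, -6.67868185e+01,  9.84841548e-01, -3.14463580e+01,
       -6.05696090e-02,  4.30473906e-02,  1.65662068e-04]), 'position': array([0.26884226, 0.56397556, 0.40396597]), 'eef_rot': array([[-5.40637436e-04,  4.30315842e-01,  9.02678229e-01],
       [-1.44404735e-03,  9.02677083e-01, -4.30316160e-01],
       [-9.99998811e-01, -1.53615513e-03,  1.33375428e-04]]), 'force': array([-0.15996144, -0.16659921,  0.30573474]), 'moment': array([ 0.02957826, -0.00102265, -0.02954574]), 'opening': 0.09200938235571807}
scene [[451.3, 0.0, 324.3], [0.0, 451.3, 238.2], [0.0, 0.0, 1.0]] [[0.62, 0.423, -0.66, 1.189], [0.784, -0.334, 0.522, -0.579], [0.0, -0.842, -0.539, 0.676], [0.0, 0.0, 0.0, 1.0]]
top [[456.3, 0.0, 321.2], [0.0, 456.3, 244.6], [0.0, 0.0, 1.0]] [[-0.017, -0.984, 0.178, 0.29], [-1.0, 0.021, 0.02, -0.051], [-0.023, -0.178, -0.984, 1.279], [0.0, 0.0, 0.0, 1.0]]
wrist [[368.7, 0.0, 316.1], [0.0, 368.7, 239.3], [0.0, 0.0, 1.0]] [[0.43, 0.869, 0.244, 0.202], [0.903, -0.413, -0.117, 0.594], [-0.001, 0.271, -0.963, 0.384], [0.0, 0.0, 0.0, 1.0]]
```

View pics/scene0.png

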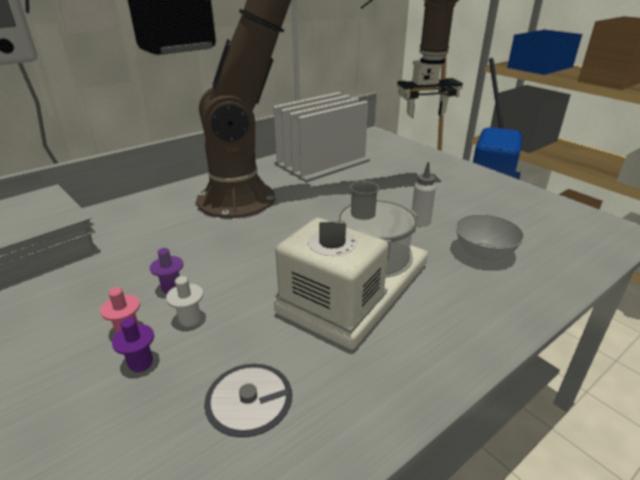

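View pics/top0.png

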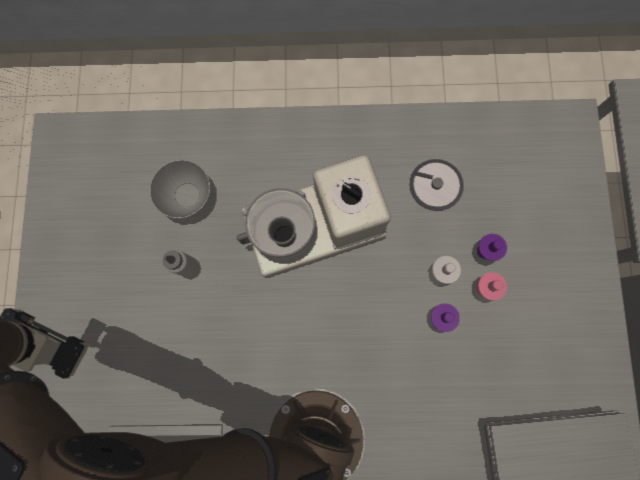

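View pics/wrist0.png

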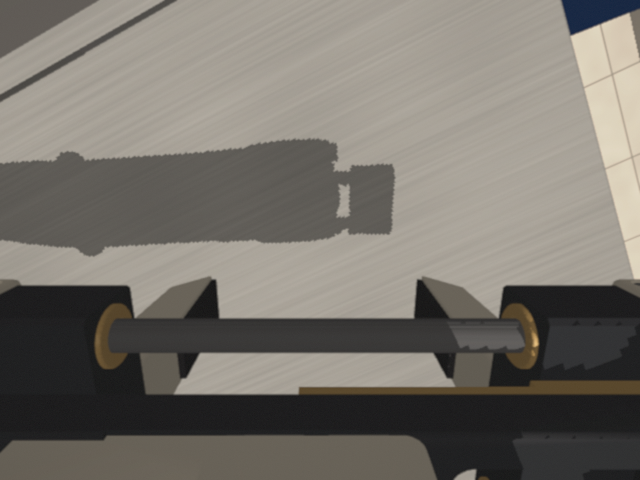

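The top view shows four pusher shapes: white (446,270), purple (492,247), pink (491,287) and purple (445,318). By the description the white one at (446,270) is mine, so next come close crops of it, the chute at (282,232) and the knob at (351,193).

```bash
cat > h.py <<'E'
import numpy as np,cv2
from rig import arm,grab_frame
def ray(f,u,v,z):
    K=f["intrinsics"];T=f["cam_to_world"]
    d=T[:3,:3]@np.linalg.inv(K)@np.array([u,v,1.]);o=T[:3,3]
    return o+d*(z-o[2])/d[2]
def proj(f,p):
    T=f["cam_to_world"];c=T[:3,:3].T@(np.array(p)-T[:3,3]);q=f["intrinsics"]@c;return q[:2]/q[2]
def two(fa,pa,fb,pb):
    A=[];b=[]
    M=np.zeros((3,3));r=np.zeros(3)
    for f,p in((fa,pa),(fb,pb)):
        T=f["cam_to_world"];d=T[:3,:3]@np.linalg.inv(f["intrinsics"])@np.array([*p,1.]);d/=np.linalg.norm(d)
        P=np.eye(3)-np.outer(d,d);M+=P;r+=P@T[:3,3]
    return np.linalg.solve(M,r)
def crop(f,x0,y0,w,h,s,name):
    im=f["pixels"][y0:y0+h,x0:x0+w,::-1];cv2.imwrite(name,cv2.resize(im,None,fx=s,fy=s,interpolation=cv2.INTER_CUBIC))
E
python3 - <<'E'
from h import *
f=grab_frame("top");crop(f,230,150,160,125,5,"pics/t1.png");crop(f,400,220,130,120,5,"pics/t2.png")
g=grab_frame("scene");crop(g,260,170,160,110,5,"pics/s1.png");crop(g,90,240,130,120,5,"pics/s2.png")
E
```

```text
(no output)
```

View pics/t1.png

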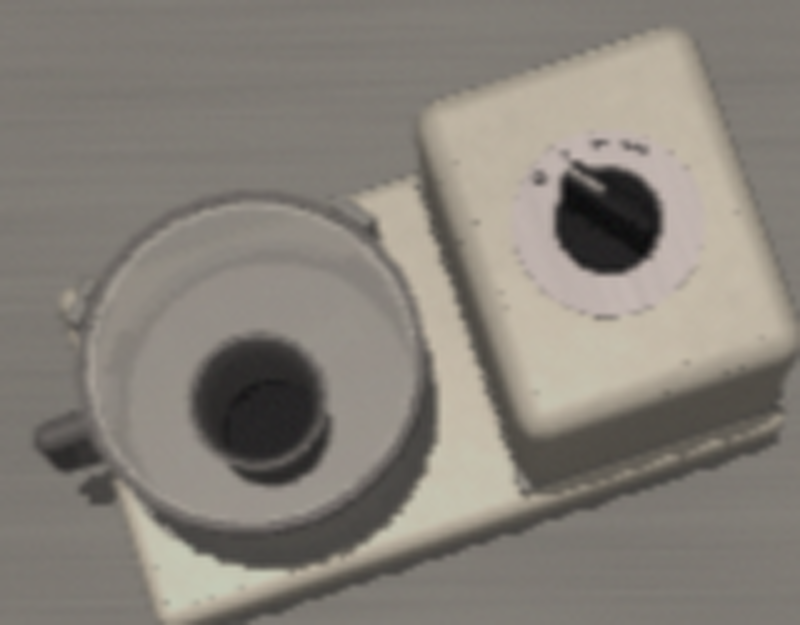

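View pics/t2.png

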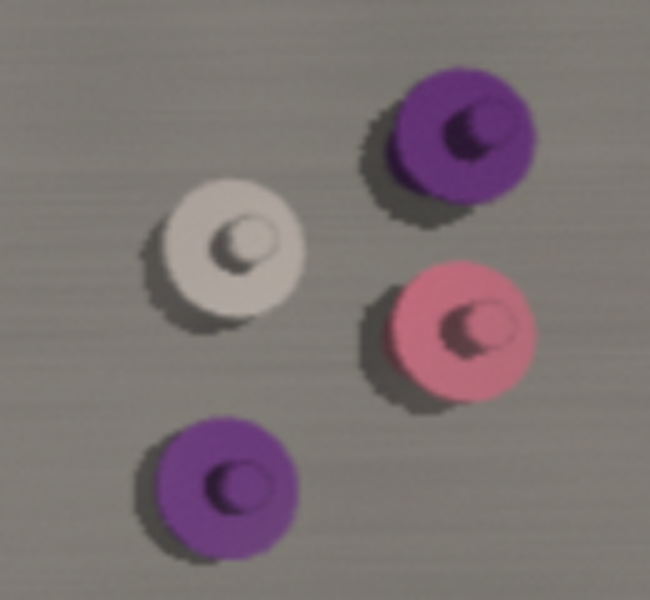

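View pics/s1.png

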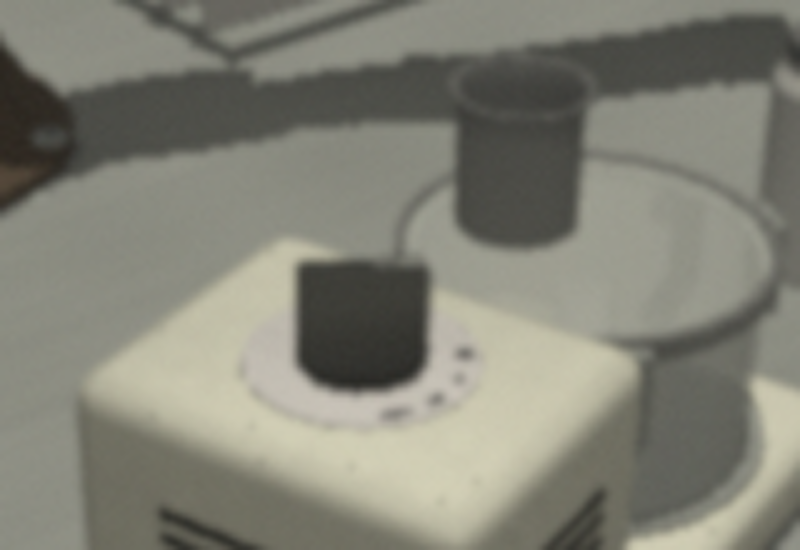

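View pics/s2.png

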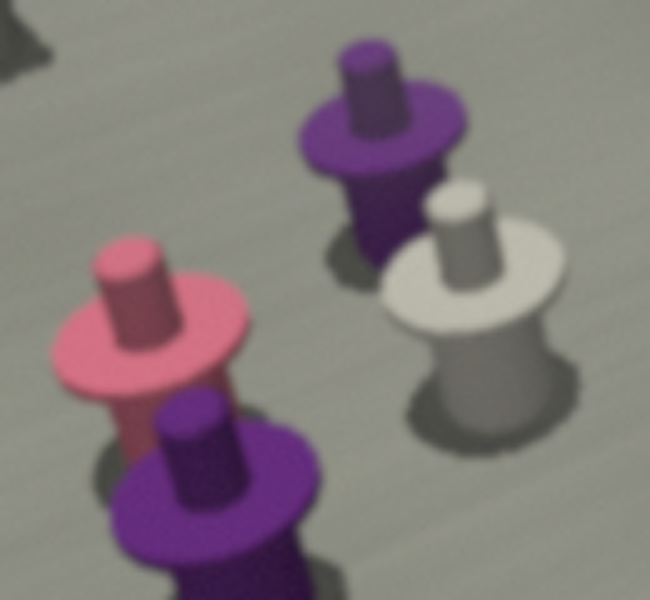

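The crop confirms that the white pusher stands alone at top (446,270), with its stem top at (450,267). The chute mouth is at (281,229), empty, and the knob's pointer is at the engraved ring.

Run:
```python
from h import *
f=grab_frame("top");g=grab_frame("scene")
def T(x,y,x0,y0,s=5): return ((x+.5)/s-.5+x0,(y+.5)/s-.5+y0)
# collar mask of white pusher (top): bright threshold
h=f["pixels"].astype(int);sub=h[225:300,415:470]
m=(sub.min(2)>150).astype(np.uint8)
c=max(cv2.findContours(m,0,2)[0],key=cv2.contourArea);(cx,cy),r=cv2.minEnclosingCircle(c);e=cv2.fitEllipse(c)
print("collar px",cx+415,cy+225,r,e, ray(f,cx+415,cy+225,.071),ray(f,e[0][0]+415,e[0][1]+225,.071))
a=T(254,238,400,220);b=T(458,200,90,240)
print("stem",ray(f,*a,.111),ray(g,*b,.111),two(f,a,g,b))
b=T(474,274,90,240);print("collar scene",ray(g,*b,.071))
a=T(258,399,230,150);b=T(523,88,260,170)
C=two(f,a,g,b);print("chute",ray(f,*a,.223),ray(g,*b,.223),C)
a=T(608,220,230,150);print("dial ring?",ray(f,*a,.199),"label",ray(f,*T(608,225,230,150),.19))
# motor block top corners
for n,p in dict(l1=(422,130),l2=(524,405),b1=(570,433),b2=(770,365),t1=(450,97),t2=(650,34)).items(): print(n,ray(f,*T(*p,230,150),.188)[:2])
print("scene knob top",ray(g,*T(363,263,260,170),.234),"ptr",ray(f,*T(568,163,230,150),.234),ray(f,*T(606,190,230,150),.234))
crop(f,325,170,55,50,14,"pics/t3.png")
```

```text
collar px 446.5 269.29999923706055 13.384419441223145 ((31.488018035888672, 44.360687255859375), (25.04294204711914, 26.158832550048828), 134.9840850830078) [ 0.43434146 -0.35753761  0.071     ] [ 0.43418059 -0.35749547  0.071     ]
stem [ 0.43475319 -0.35767129  0.111     ] [ 0.4397002  -0.35606223  0.111     ] [ 0.43568282 -0.35661896  0.10881594]
collar scene [ 0.43818819 -0.3555913   0.071     ]
chute [0.51905218 0.06427694 0.223     ] [0.52296428 0.06327444 0.223     ] [0.51996708 0.06510583 0.22111294]
dial ring? [ 0.61017812 -0.10519314  0.199     ] label [ 0.61028934 -0.10557054  0.19      ]
l1 [ 0.6623138  -0.01427045]
l2 [ 0.52077498 -0.06207935]
b1 [ 0.50634822 -0.08415811]
b2 [ 0.53808468 -0.18266521]
t1 [ 0.67923196 -0.0285534 ]
t2 [ 0.70982953 -0.12961808]
scene knob top [ 0.61282333 -0.10333075  0.234     ] ptr [ 0.62841388 -0.08521213  0.234     ] [ 0.6145963  -0.10291545  0.234     ]
```

View pics/t3.png

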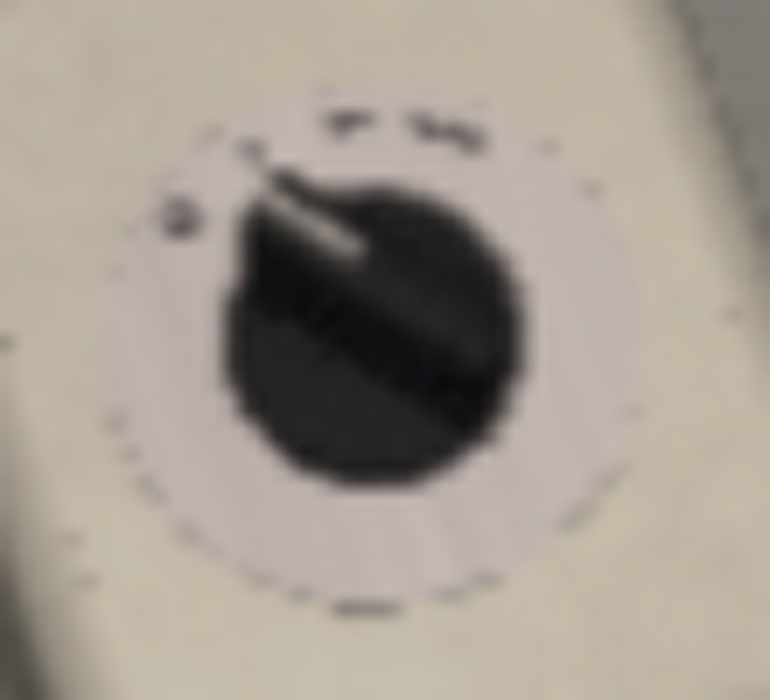

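Measured: pusher at (0.4355,-0.357), chute at (0.520,0.0645), knob at (0.611,-0.1045) with its bar at about 59°. I'm moving over and turning the jaws to about -31°.

```bash
python3 -m jog '[{"x":2,"y":-5.5,"z":1,"az":-0.166},{"x":2,"y":-5.5,"z":1,"az":-0.166},{"x":2,"y":-5.5,"z":1,"az":-0.166},{"x":2,"y":-5.5,"z":1,"az":-0.166},{"x":2,"y":-5.5,"z":1,"az":-0.166}]' 20
python3 -m jog '[{"y":-6,"az":-0.166},{"y":-6,"az":-0.166},{"y":-6,"az":-0.166},{"x":1,"y":-6,"az":-0.166},{"x":1,"y":-6,"az":-0.166}]'
```

```text
invalid input
invalid input
```

```bash
python3 -m jog '[{"ax":0,"ay":0,"az":-0.166,"x":2,"y":-5.5,"z":1,"gripper":0},{"ax":0,"ay":0,"az":-0.166,"x":2,"y":-5.5,"z":1,"gripper":0},{"ax":0,"ay":0,"az":-0.166,"x":2,"y":-5.5,"z":1,"gripper":0},{"ax":0,"ay":0,"az":-0.166,"x":2,"y":-5.5,"z":1,"gripper":0},{"ax":0,"ay":0,"az":-0.166,"x":2,"y":-5.5,"z":1,"gripper":0}]' 20
```

```text
t: 0.98
position: [0.3694, 0.2872, 0.4553]
eef_rot: [[0.0, 0.958, 0.286], [0.001, 0.286, -0.958], [-1.0, 0.001, -0.001]]
force: [0.7, 0.1, 0.4]
opening: 0.0917
```

```bash
python3 -m jog '[{"ax":0,"ay":0,"az":-0.166,"x":0.6,"y":-6,"z":0,"gripper":0},{"ax":0,"ay":0,"az":-0.166,"x":0.6,"y":-6,"z":0,"gripper":0},{"ax":0,"ay":0,"az":-0.166,"x":0.6,"y":-6,"z":0,"gripper":0},{"ax":0,"ay":0,"az":-0.166,"x":0.6,"y":-6,"z":0,"gripper":0},{"ax":0,"ay":0,"az":-0.166,"x":0.6,"y":-6,"z":0,"gripper":0}]'
python3 -m jog '[{"ax":0,"ay":0,"az":0,"x":0.6,"y":-6,"z":-1,"gripper":90},{"ax":0,"ay":0,"az":0,"x":0.6,"y":-6,"z":-1,"gripper":90},{"ax":0,"ay":0,"az":0,"x":0.6,"y":-6,"z":-1,"gripper":90},{"ax":0,"ay":0,"az":0,"x":0.6,"y":-6,"z":-1,"gripper":90},{"ax":0,"ay":0,"az":0,"x":0.6,"y":-6,"z":-1,"gripper":90}]'
```

```text
t: 1.6
position: [0.3987, -0.0129, 0.4551]
eef_rot: [[0.001, 0.858, -0.514], [0.001, -0.514, -0.858], [-1.0, 0.001, -0.001]]
force: [1.3, 0.5, 1.0]
opening: 0.0918
t: 2.22
position: [0.4293, -0.3125, 0.4044]
eef_rot: [[0.001, 0.861, -0.508], [-0.0, -0.508, -0.861], [-1.0, 0.001, -0.0]]
force: [1.0, 1.0, 0.4]
opening: 0.0597
```

Run:
```python
from h import *
s=arm.state();print(s["q"].round(1),s["position"],s["eef_rot"].round(3).tolist(),s["opening"])
f=grab_frame("wrist");cv2.imwrite("pics/w1.png",f["pixels"][:,:,::-1])
p=s["position"];print(proj(f,[.4355,-.357,.111]),proj(f,[p[0],p[1],.111]))
```

```text
[ -6.5  20.1  49.2 106.  -17.3  61.6  18.8] [ 0.42932342 -0.31247497  0.40444989] [[0.001, 0.861, -0.508], [-0.0, -0.508, -0.861], [-1.0, 0.001, -0.0]] 0.05967152328111863
[351.47919968 275.85495516] [316.22496356 232.79545798]
```

View pics/w1.png

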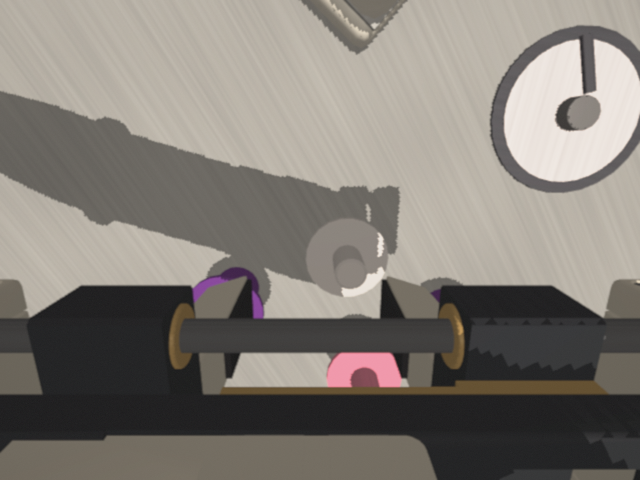

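The wrist view shows the white pusher's collar at about (346,257) and its stem top at about (350,271). I'll refine the position from these.

Run:
```python
from h import *
f=grab_frame("wrist");crop(f,295,205,105,100,6,"pics/w2.png")
print(ray(f,350,271,.111),ray(f,346,257,.071))
```

```text
[ 0.43373604 -0.3624024   0.111     ] [ 0.43284816 -0.3641285   0.071     ]
```

View pics/w2.png

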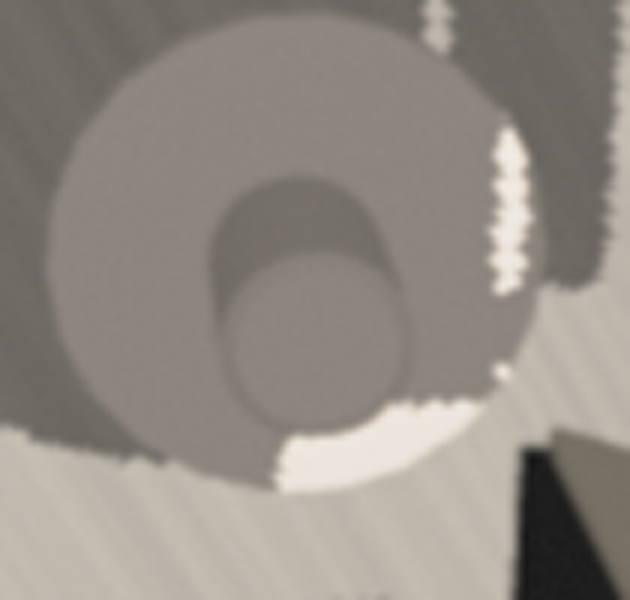

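Run:
```python
from h import *
f=grab_frame("wrist");s=arm.state();print(s["position"],s["q"].round(1),s["joint_vel"].round(1))
crop(f,295,205,105,100,6,"pics/w3.png")
print(proj(f,[.4355,-.357,.111]))
print(ray(f,347.4,261.8,.111),ray(f,343.9,246.6,.071))
```

```text
[ 0.42763147 -0.3143767   0.4041112 ] [ -6.3  20.2  49.3 106.  -17.1  61.6  18.5] [-4.3 -2.6 -2.1  1.8  0.5  0.7 -2.5]
[351.4652706  267.38529276]
[ 0.43507074 -0.35131573  0.111     ] [ 0.43530978 -0.35128946  0.071     ]
```

View pics/w3.png

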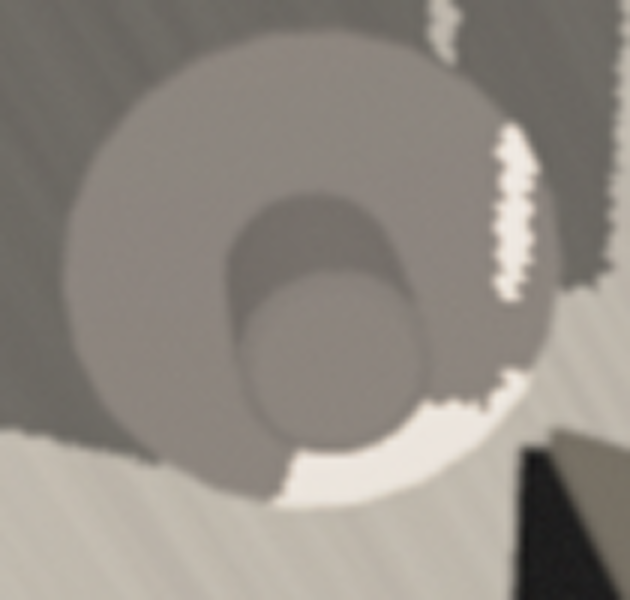

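```bash
python3 -m jog '[{"ax":0,"ay":0,"az":0,"x":0.3,"y":-2.1,"z":-2,"gripper":90},{"ax":0,"ay":0,"az":0,"x":0.3,"y":-2.1,"z":-2,"gripper":90},{"ax":0,"ay":0,"az":0,"x":0,"y":0,"z":0,"gripper":90},{"ax":0,"ay":0,"az":0,"x":0,"y":0,"z":0,"gripper":90},{"ax":0,"ay":0,"az":0,"x":0,"y":0,"z":0,"gripper":90}]'
python3 -m jog '[{"ax":0,"ay":0,"az":0,"x":0,"y":0,"z":0,"gripper":90},{"ax":0,"ay":0,"az":0,"x":0,"y":0,"z":0,"gripper":90},{"ax":0,"ay":0,"az":0,"x":0,"y":0,"z":0,"gripper":90}]'
python3 - <<'E'
from h import *
f=grab_frame("wrist");s=arm.state();print(s["position"],s["joint_vel"].round(1))
cv2.imwrite("pics/w4.png",f["pixels"][:,:,::-1])
print(proj(f,[.435,-.356,.111]),proj(f,[s["position"][0],s["position"][1],.111]))
E
```

```text
t: 3.0
position: [0.4354, -0.3519, 0.3656]
eef_rot: [[0.001, 0.861, -0.508], [0.0, -0.508, -0.861], [-1.0, 0.001, -0.001]]
force: [-0.2, -0.6, -0.0]
opening: 0.0593
t: 3.38
position: [0.435, -0.3527, 0.3649]
eef_rot: [[0.0, 0.861, -0.509], [0.0, -0.509, -0.861], [-1.0, 0.0, -0.0]]
force: [0.4, 1.2, -0.1]
opening: 0.0596
[ 0.4349642  -0.35276442  0.36481063] [ 0.1  0.2  0.1 -0.   0.  -0.1  0. ]
[318.97460111 251.85688699] [316.45353309 247.87236702]
```

View pics/w4.png

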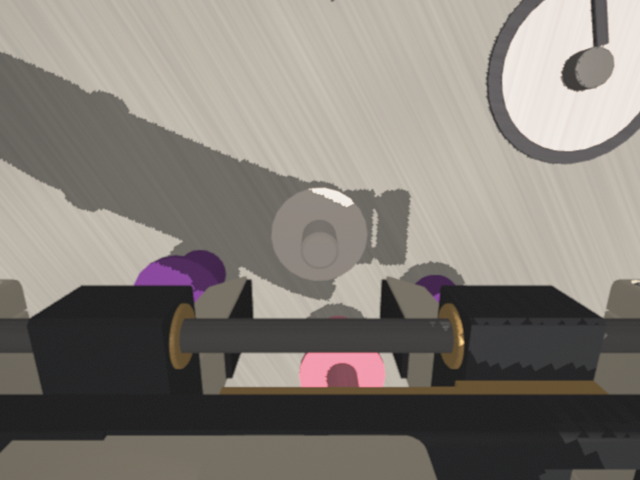

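The stem sits at (319,250) against a predicted (319,252), so the position holds. Shift 2.5 mm and descend.

```bash
python3 -m jog '[{"ax":0,"ay":0,"az":0,"x":0,"y":-0.25,"z":-3,"gripper":90},{"ax":0,"ay":0,"az":0,"x":0,"y":0,"z":-3,"gripper":90},{"ax":0,"ay":0,"az":0,"x":0,"y":0,"z":-3,"gripper":90},{"ax":0,"ay":0,"az":0,"x":0,"y":0,"z":-2,"gripper":90},{"ax":0,"ay":0,"az":0,"x":0,"y":0,"z":0,"gripper":90}]'
python3 -m jog '[{"ax":0,"ay":0,"az":0,"x":0,"y":0,"z":0,"gripper":90},{"ax":0,"ay":0,"az":0,"x":0,"y":0,"z":0,"gripper":255},{"ax":0,"ay":0,"az":0,"x":0,"y":0,"z":0,"gripper":255},{"ax":0,"ay":0,"az":0,"x":0,"y":0,"z":0,"gripper":255},{"ax":0,"ay":0,"az":0,"x":0,"y":0,"z":0,"gripper":255}]' 30
```

```text
t: 4.05
position: [0.4345, -0.355, 0.2536]
eef_rot: [[-0.002, 0.861, -0.509], [0.001, -0.509, -0.861], [-1.0, -0.003, 0.0]]
force: [0.6, -0.3, 1.0]
opening: 0.0594
t: 4.68
position: [0.435, -0.3553, 0.2549]
eef_rot: [[0.0, 0.861, -0.509], [-0.0, -0.509, -0.861], [-1.0, 0.0, -0.0]]
force: [0.0, 0.6, 0.3]
opening: 0.0251
```

Gripped at a 25 mm opening. Lift.

```bash
python3 -m jog '[{"ax":0,"ay":0,"az":0,"x":0,"y":0,"z":2,"gripper":255},{"ax":0,"ay":0,"az":0,"x":0,"y":0,"z":5,"gripper":255},{"ax":0,"ay":0,"az":0,"x":0,"y":0,"z":6,"gripper":255},{"ax":0,"ay":0,"az":0,"x":0,"y":0,"z":6,"gripper":255},{"ax":0,"ay":0,"az":0,"x":0,"y":0,"z":6,"gripper":255}]'
python3 -m jog '[{"ax":0,"ay":0,"az":0,"x":0.5,"y":2,"z":3,"gripper":255},{"ax":0,"ay":0,"az":0,"x":1,"y":5,"z":0,"gripper":255},{"ax":0,"ay":0,"az":0,"x":1,"y":5,"z":0,"gripper":255},{"ax":0,"ay":0,"az":0,"x":1,"y":5,"z":0,"gripper":255},{"ax":0,"ay":0,"az":0,"x":1,"y":5,"z":0,"gripper":255}]'
python3 -m jog '[{"ax":0,"ay":0,"az":0,"x":1,"y":5,"z":0,"gripper":255},{"ax":0,"ay":0,"az":0,"x":1,"y":5,"z":0,"gripper":255},{"ax":0,"ay":0,"az":0,"x":1,"y":5,"z":0,"gripper":255},{"ax":0,"ay":0,"az":0,"x":1,"y":4,"z":0,"gripper":255},{"ax":0,"ay":0,"az":0,"x":0,"y":0,"z":0,"gripper":255}]'
python3 -m jog '[{"ax":0,"ay":0,"az":0,"x":0,"y":0,"z":0,"gripper":255},{"ax":0,"ay":0,"az":0,"x":0,"y":0,"z":0,"gripper":255},{"ax":0,"ay":0,"az":0,"x":0,"y":0,"z":0,"gripper":255},{"ax":0,"ay":0,"az":0,"x":0,"y":0,"z":0,"gripper":255}]'
python3 - <<'E'
from h import *
s=arm.state();print(s["q"].round(1),s["position"],s["joint_vel"].round(1))
for n in("scene","top","wrist"):
    f=grab_frame(n);cv2.imwrite(f"pics/{n}5.png",f["pixels"][:,:,::-1])
    if n=="scene":crop(f,260,70,160,120,5,"pics/s5c.png")
E
```

```text
t: 5.3
position: [0.4345, -0.355, 0.5066]
eef_rot: [[-0.0, 0.861, -0.509], [0.0, -0.509, -0.861], [-1.0, -0.0, -0.0]]
force: [1.3, 0.4, -2.1]
opening: 0.0256
t: 5.92
position: [0.4797, -0.1337, 0.5346]
eef_rot: [[-0.0, 0.861, -0.509], [0.0, -0.509, -0.861], [-1.0, -0.0, -0.0]]
force: [1.6, 0.2, -1.6]
opening: 0.0255
t: 6.55
position: [0.5202, 0.0588, 0.5339]
eef_rot: [[-0.001, 0.864, -0.504], [-0.0, -0.504, -0.864], [-1.0, -0.001, 0.001]]
force: [-0.9, -1.0, -1.1]
opening: 0.0254
t: 7.05
position: [0.5199, 0.0541, 0.5348]
eef_rot: [[0.0, 0.86, -0.51], [0.0, -0.51, -0.86], [-1.0, 0.0, -0.0]]
force: [-0.3, -0.0, -1.4]
opening: 0.0252
[-45.7  11.2  41.9  94.4  -7.7  77.3 -33.2] [0.51986551 0.05410935 0.53484576] [-0.1  0.1 -0.2 -0.1 -0.  -0.  -0.1]
```

View pics/scene5.png

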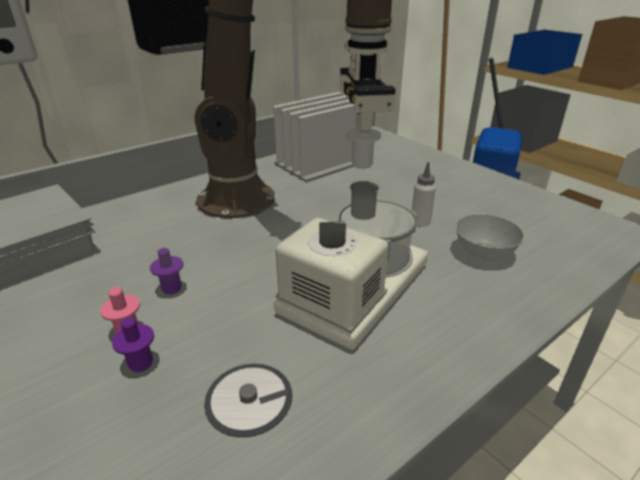

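View pics/top5.png

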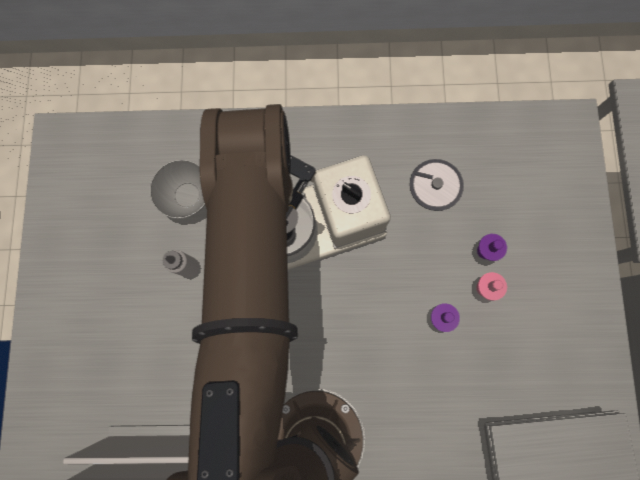

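View pics/wrist5.png

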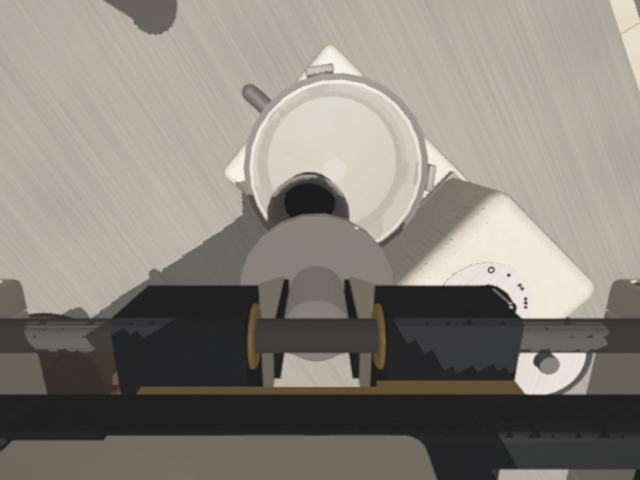

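The wrist view shows the held pusher's collar at about (317,278), covering the front of the chute. The chute rim spans columns 270–348 with its top at row 172. I'll get the chute position from it.

Run:
```python
from h import *
f=grab_frame("wrist");crop(f,230,150,180,140,4,"pics/w6.png")
for c in([.52,.0645,.223],):
    a=np.linspace(0,2*np.pi,73);P=np.array([proj(f,np.array(c)+[.034*np.cos(t),.034*np.sin(t),0]) for t in a])
    im=f["pixels"][:,:,::-1].copy();cv2.polylines(im,[np.round(P*8).astype(np.int32)],True,(0,0,255),1,cv2.LINE_AA,3)
    B=np.array([proj(f,np.array(c)+[.030*np.cos(t),.030*np.sin(t),0]) for t in a]);cv2.polylines(im,[np.round(B*8).astype(np.int32)],True,(0,255,0),1,cv2.LINE_AA,3)
    print(P.min(0),P.max(0))
    cv2.imwrite("pics/w7.png",cv2.resize(im[150:290,230:410],None,fx=4,fy=4,interpolation=cv2.INTER_CUBIC))
print(ray(f,309,210,.223))
```

```text
[268.09677555 174.04125949] [352.3212101  256.61497415]
[0.52194499 0.0696394  0.223     ]
```

View pics/w6.png

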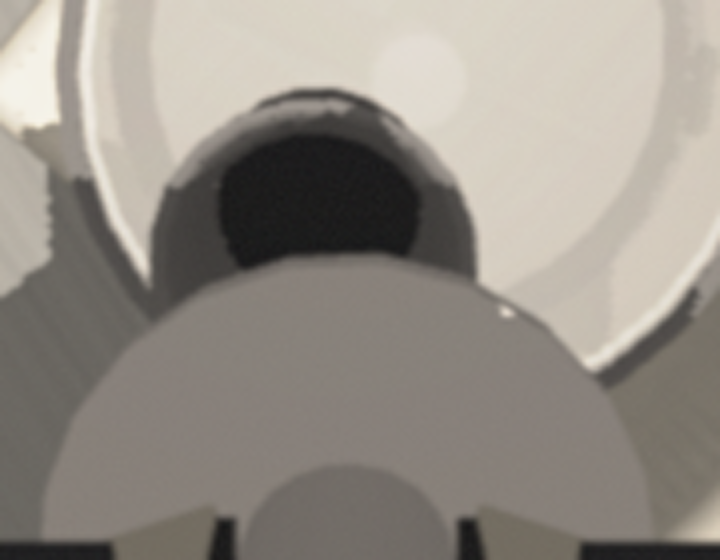

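View pics/w7.png

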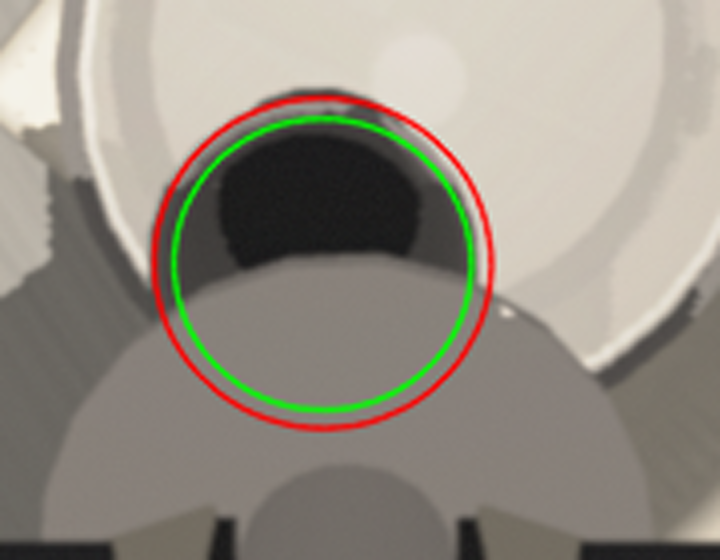

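Run:
```python
from h import *
f=grab_frame("wrist");s=arm.state();p=s["position"];print(p)
a=np.linspace(0,2*np.pi,181)
def circ(c,r):return np.array([proj(f,np.array(c)+[r*np.cos(t),r*np.sin(t),0]) for t in a])
P=circ([p[0],p[1],p[2]-.159-.0049-.020],.037);print("collar",P.min(0),P.max(0))
P=circ([p[0],p[1],p[2]-.159-.0049+.020],.013);print("stemtop",P.min(0),P.max(0))
for c in([.5188,.0664,.223],[.52,.0665,.223]):
    P=circ(c,.034);print("rim",P.min(0),P.max(0))
```

```text
[0.51993775 0.05464218 0.53475855]
collar [239.35411926 214.61993753] [393.85555587 357.84540605]
stemtop [282.10722736 301.46343963] [351.41157726 363.44852231]
rim [265.57642834 172.79356439] [349.91589338 255.51638359]
rim [266.76400476 171.89164956] [351.15620062 254.71922148]
```

```bash
python3 -m jog '[{"ax":0,"ay":0,"az":0,"x":-0.1,"y":1.1,"z":0,"gripper":255},{"ax":0,"ay":0,"az":0,"x":0,"y":0,"z":-2.5,"gripper":255},{"ax":0,"ay":0,"az":0,"x":0,"y":0,"z":-2.2,"gripper":255},{"ax":0,"ay":0,"az":0,"x":0,"y":0,"z":0,"gripper":255},{"ax":0,"ay":0,"az":0,"x":0,"y":0,"z":0,"gripper":255}]'
python3 - <<'E'
from h import *
s=arm.state();print(s["position"],s["joint_vel"].round(1))
g=grab_frame("scene");crop(g,310,110,110,90,7,"pics/s6.png")
g=grab_frame("wrist");cv2.imwrite("pics/w8.png",g["pixels"][:,:,::-1])
E
```

```text
t: 7.92
position: [0.5192, 0.0661, 0.4886]
eef_rot: [[0.001, 0.861, -0.509], [0.0, -0.509, -0.861], [-1.0, 0.001, -0.001]]
force: [0.8, -0.2, -1.7]
opening: 0.025
[0.51919659 0.06607376 0.48856501] [ 0.2 -0.3  0.2 -0.4  0.1 -0.1  0.2]
```

View pics/s6.png

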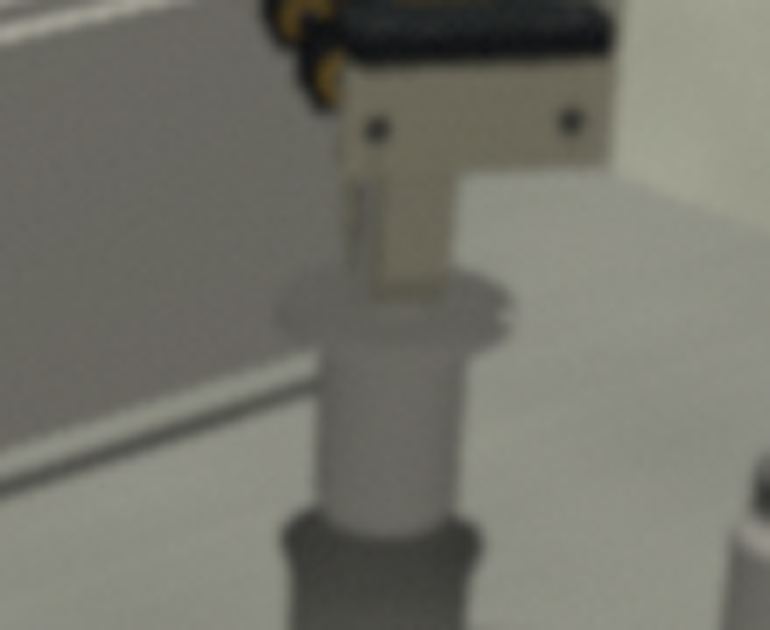

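The scene view shows the body foot centred at column 387 of the crop, against 382 for the rim. That is about 1.5 mm to the right, so I back off 1 mm and lower gently.

```bash
python3 -m jog '[{"ax":0,"ay":0,"az":0,"x":0,"y":-0.1,"z":-0.5,"gripper":255},{"ax":0,"ay":0,"az":0,"x":0,"y":0,"z":-0.5,"gripper":255},{"ax":0,"ay":0,"az":0,"x":0,"y":0,"z":-0.5,"gripper":255},{"ax":0,"ay":0,"az":0,"x":0,"y":0,"z":-0.5,"gripper":255},{"ax":0,"ay":0,"az":0,"x":0,"y":0,"z":0,"gripper":255}]'; python3 -c "
from rig import arm;s=arm.state();print(s['force'],s['moment'])"
```

```text
t: 8.65
position: [0.5188, 0.0647, 0.4673]
eef_rot: [[-0.001, 0.861, -0.509], [-0.0, -0.509, -0.861], [-1.0, -0.0, 0.001]]
force: [0.2, 0.4, -1.8]
opening: 0.0254
[ 0.17971843  0.41669478 -1.82389661] [-0.03209908  0.14964333  0.04906384]
```

No contact force, and the foot is 11 mm inside. Continue.

```bash
python3 -m jog '[{"ax":0,"ay":0,"az":0,"x":0,"y":0,"z":-1,"gripper":255},{"ax":0,"ay":0,"az":0,"x":0,"y":0,"z":-1,"gripper":255},{"ax":0,"ay":0,"az":0,"x":0,"y":0,"z":-1,"gripper":255},{"ax":0,"ay":0,"az":0,"x":0,"y":0,"z":-1,"gripper":255},{"ax":0,"ay":0,"az":0,"x":0,"y":0,"z":0,"gripper":255}]'; python3 -m jog '[{"ax":0,"ay":0,"az":0,"x":0,"y":0,"z":-0.5,"gripper":255},{"ax":0,"ay":0,"az":0,"x":0,"y":0,"z":-0.4,"gripper":255},{"ax":0,"ay":0,"az":0,"x":0,"y":0,"z":-0.3,"gripper":255},{"ax":0,"ay":0,"az":0,"x":0,"y":0,"z":0,"gripper":255},{"ax":0,"ay":0,"az":0,"x":0,"y":0,"z":0,"gripper":255}]'
```

```text
t: 9.28
position: [0.5187, 0.0647, 0.4268]
eef_rot: [[-0.002, 0.861, -0.509], [-0.001, -0.509, -0.861], [-1.0, -0.001, 0.001]]
force: [0.3, 0.8, -1.4]
opening: 0.0255
t: 9.9
position: [0.519, 0.0647, 0.4159]
eef_rot: [[0.0, 0.861, -0.509], [0.0, -0.509, -0.861], [-1.0, 0.0, -0.0]]
force: [-0.3, 0.1, -1.4]
opening: 0.0253
```

```bash
python3 -m jog '[{"ax":0,"ay":0,"az":0,"x":0,"y":0,"z":-0.2,"gripper":255},{"ax":0,"ay":0,"az":0,"x":0,"y":0,"z":-0.15,"gripper":255},{"ax":0,"ay":0,"az":0,"x":0,"y":0,"z":0,"gripper":255},{"ax":0,"ay":0,"az":0,"x":0,"y":0,"z":0,"gripper":255}]'; python3 -m jog '[{"ax":0,"ay":0,"az":0,"x":0,"y":0,"z":0,"gripper":110},{"ax":0,"ay":0,"az":0,"x":0,"y":0,"z":0,"gripper":110},{"ax":0,"ay":0,"az":0,"x":0,"y":0,"z":0,"gripper":110},{"ax":0,"ay":0,"az":0,"x":0,"y":0,"z":0,"gripper":110}]'
python3 - <<'E'
from h import *
g=grab_frame("scene");crop(g,310,110,110,110,5,"pics/s7.png")
E
```

```text
t: 10.4
position: [0.519, 0.0646, 0.4128]
eef_rot: [[0.0, 0.861, -0.509], [0.0, -0.509, -0.861], [-1.0, 0.0, -0.001]]
force: [-0.8, -0.5, 5.2]
opening: 0.0253
t: 10.9
position: [0.519, 0.0647, 0.4122]
eef_rot: [[-0.0, 0.861, -0.509], [-0.0, -0.509, -0.861], [-1.0, 0.0, 0.0]]
force: [-0.4, 0.9, -0.2]
opening: 0.052
```

View pics/s7.png

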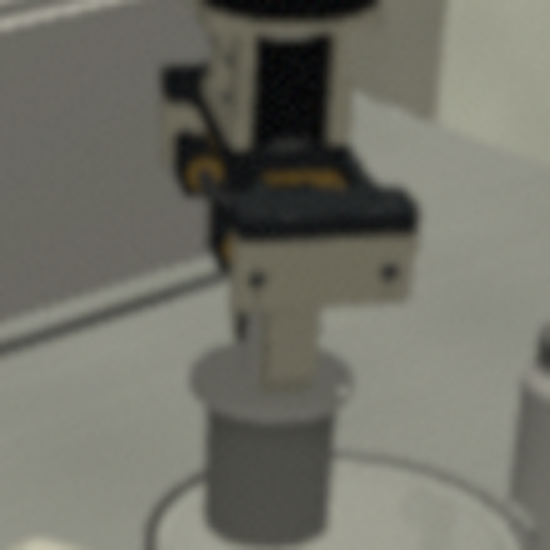

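Seated: the scene view shows the collar on the rim with no gap, and the force rose to 5 N at the expected height before release. Retreat upwards and go over the knob.

```bash
python3 -m jog '[{"ax":0,"ay":0,"az":0,"x":0,"y":0,"z":1,"gripper":110},{"ax":0,"ay":0,"az":0,"x":0,"y":0,"z":3,"gripper":110},{"ax":0,"ay":0,"az":0,"x":0,"y":0,"z":4,"gripper":110},{"ax":0,"ay":0,"az":0,"x":0,"y":0,"z":2,"gripper":110},{"ax":0,"ay":0,"az":0,"x":2,"y":-4,"z":0,"gripper":110}]'; python3 -m jog '[{"ax":0,"ay":0,"az":0,"x":2.5,"y":-4.5,"z":0,"gripper":110},{"ax":0,"ay":0,"az":0,"x":2.5,"y":-4.4,"z":0,"gripper":110},{"ax":0,"ay":0,"az":0,"x":2.2,"y":-4,"z":-2,"gripper":110},{"ax":0,"ay":0,"az":0,"x":0,"y":0,"z":-2,"gripper":110},{"ax":0,"ay":0,"az":0,"x":0,"y":0,"z":0,"gripper":110}]'
python3 -m jog '[{"ax":0,"ay":0,"az":0,"x":0,"y":0,"z":0,"gripper":110},{"ax":0,"ay":0,"az":0,"x":0,"y":0,"z":0,"gripper":110},{"ax":0,"ay":0,"az":0,"x":0,"y":0,"z":0,"gripper":110},{"ax":0,"ay":0,"az":0,"x":0,"y":0,"z":0,"gripper":110}]'
python3 - <<'E'
from h import *
s=arm.state();p=s["position"];print(p,s["q"].round(1),s["joint_vel"].round(1))
f=grab_frame("wrist");cv2.imwrite("pics/w9.png",f["pixels"][:,:,::-1])
print(proj(f,[.611,-.1045,.234]),proj(f,[p[0],p[1],.234]))
f=grab_frame("scene");crop(f,250,90,160,120,5,"pics/s8.png")
E
```

```text
t: 11.58
position: [0.5392, 0.0273, 0.5146]
eef_rot: [[0.003, 0.864, -0.503], [0.003, -0.503, -0.864], [-1.0, 0.001, -0.004]]
force: [0.4, 0.2, -0.5]
opening: 0.052
t: 12.2
position: [0.6107, -0.1044, 0.4714]
eef_rot: [[-0.003, 0.86, -0.51], [0.0, -0.51, -0.86], [-1.0, -0.002, 0.001]]
force: [-0.4, -0.3, 0.1]
opening: 0.0523
t: 12.7
position: [0.6109, -0.1041, 0.4726]
eef_rot: [[0.001, 0.861, -0.509], [0.0, -0.509, -0.861], [-1.0, 0.0, -0.0]]
force: [0.4, 0.5, 0.5]
opening: 0.0518
[ 0.61094069 -0.10407122  0.47263617] [-23.9  25.3  43.4  87.5 -17.8  74.2  -8.9] [ 0.2  0.3 -0.   0.1 -0.  -0.1 -0. ]
[316.79952772 255.540681  ] [316.36783282 255.02271965]
```

View pics/w9.png

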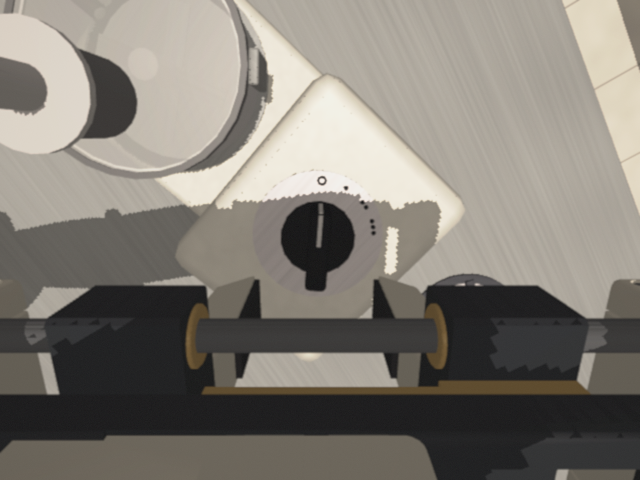

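View pics/s8.png

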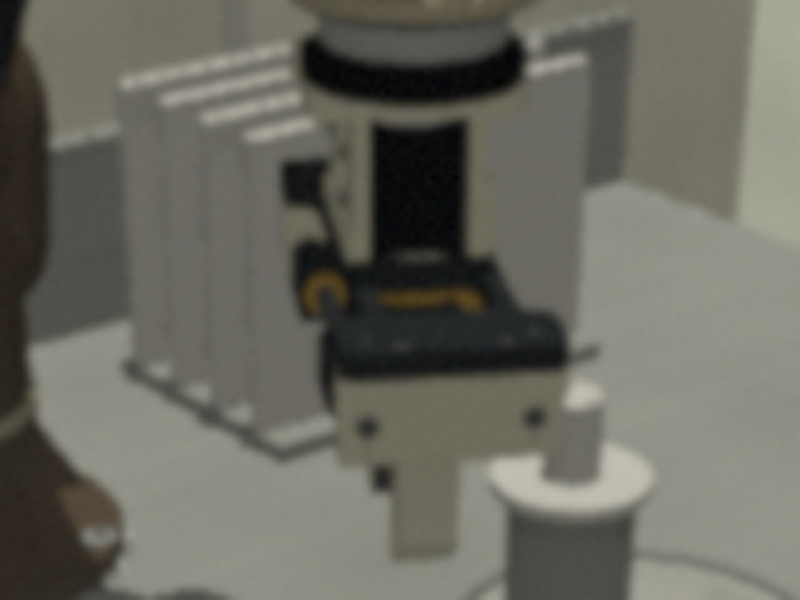

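Run:
```python
from h import *
f=grab_frame("wrist");im=f["pixels"][:,:,::-1].astype(float);im=np.clip(255*(im/255)**.5,0,255).astype(np.uint8)
a=np.linspace(0,2*np.pi,73);c=np.array([.611,-.1045,.199])
P=np.array([proj(f,c+[.027*np.cos(t),.027*np.sin(t),0]) for t in a])
th=np.deg2rad(59);u=np.array([np.cos(th),np.sin(th),0]);v=np.array([-u[1],u[0],0]);c2=np.array([.611,-.1045,.234])
B=np.array([proj(f,c2+u*i*.026+v*j*.007) for i,j in((1,1),(1,-1),(-1,-1),(-1,1))])
k=8
big=cv2.resize(im[190:300,270:370],None,fx=k//2*1,fy=k//2*1,interpolation=cv2.INTER_CUBIC)
o=big.copy()
for Q,col in((P,(0,0,255)),(B,(0,255,0))): cv2.polylines(o,[np.round((Q-[270,190])*4).astype(np.int32)],True,col,1,cv2.LINE_AA)
cv2.imwrite("pics/w10.png",np.hstack([big,o]))
print(P.min(0),P.max(0))
```

```text
[278.88100376 202.66322847] [354.54702759 275.53271819]
```

View pics/w10.png

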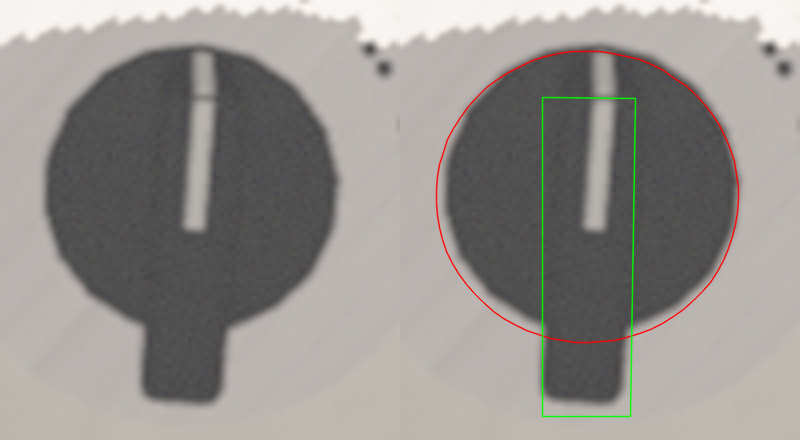

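The wrist close-up shows the bar within 1 mm of prediction and turned about 3° further clockwise (about 56°). Trim the yaw, then descend to 5 mm above the skirt.

```bash
python3 -m jog '[{"ax":0,"ay":0,"az":-0.05,"x":0,"y":0.05,"z":-2,"gripper":110},{"ax":0,"ay":0,"az":0,"x":0,"y":0,"z":-3,"gripper":110},{"ax":0,"ay":0,"az":0,"x":0,"y":0,"z":-2.5,"gripper":110},{"ax":0,"ay":0,"az":0,"x":0,"y":0,"z":-1.5,"gripper":110},{"ax":0,"ay":0,"az":0,"x":0,"y":0,"z":0,"gripper":110}]'; python3 -m jog '[{"ax":0,"ay":0,"az":0,"x":0,"y":0,"z":0,"gripper":110},{"ax":0,"ay":0,"az":0,"x":0,"y":0,"z":0,"gripper":255},{"ax":0,"ay":0,"az":0,"x":0,"y":0,"z":0,"gripper":255},{"ax":0,"ay":0,"az":0,"x":0,"y":0,"z":0,"gripper":255},{"ax":0,"ay":0,"az":0,"x":0,"y":0,"z":0,"gripper":255}]' 50;  python3 -m jog '[{"ax":0,"ay":0,"az":0,"x":0,"y":0,"z":0,"gripper":255},{"ax":0,"ay":0,"az":0,"x":0,"y":0,"z":0,"gripper":255}]'; python3 -c "
from rig import arm;s=arm.state();print(s['q'].round(1),s['force'],s['moment'])"
```

```text
t: 13.48
position: [0.6108, -0.1037, 0.3815]
eef_rot: [[-0.002, 0.834, -0.551], [-0.0, -0.551, -0.834], [-1.0, -0.001, 0.001]]
force: [0.1, -0.9, 0.9]
opening: 0.0521
t: 14.1
position: [0.611, -0.1038, 0.3823]
eef_rot: [[0.0, 0.834, -0.551], [0.0, -0.551, -0.834], [-1.0, 0.0, -0.0]]
force: [-0.0, -0.0, -0.4]
opening: 0.0169
t: 14.35
position: [0.6114, -0.1042, 0.3824]
eef_rot: [[0.002, 0.834, -0.552], [-0.001, -0.552, -0.834], [-1.0, 0.002, -0.0]]
force: [4.6, -1.7, -3.9]
opening: 0.0138
[-22.9  29.5  41.9  94.9 -21.5  63.8  -8.6] [ 4.59694782 -1.67728029 -3.89118061] [-0.56599707 -0.90355612 -0.48188025]
```

Gripped on the bar at 13.8 mm. Turn clockwise.

```bash
python3 -m jog '[{"ax":0,"ay":0,"az":-0.06,"x":0,"y":0,"z":0,"gripper":255},{"ax":0,"ay":0,"az":-0.1,"x":0,"y":0,"z":0,"gripper":255},{"ax":0,"ay":0,"az":-0.1,"x":0,"y":0,"z":0,"gripper":255},{"ax":0,"ay":0,"az":-0.1,"x":0,"y":0,"z":0,"gripper":255},{"ax":0,"ay":0,"az":-0.1,"x":0,"y":0,"z":0,"gripper":255}]'; python3 -c "
from rig import arm;s=arm.state();print(s['q'].round(1),s['force'],s['moment'])"
```

```text
t: 14.98
position: [0.6112, -0.1038, 0.3824]
eef_rot: [[0.001, 0.5, -0.866], [-0.0, -0.866, -0.5], [-1.0, 0.0, -0.0]]
force: [2.4, -0.2, -1.3]
opening: 0.014
[-26.9  31.5  49.   95.3 -25.8  65.2 -31. ] [ 2.40042764 -0.19952281 -1.33666924] [-0.2065215  -0.38897805  0.0358198 ]
```

```bash
python3 -m jog '[{"ax":0,"ay":0,"az":-0.1,"x":0,"y":0,"z":0,"gripper":255},{"ax":0,"ay":0,"az":-0.1,"x":0,"y":0,"z":0,"gripper":255},{"ax":0,"ay":0,"az":-0.1,"x":0,"y":0,"z":0,"gripper":255},{"ax":0,"ay":0,"az":-0.1,"x":0,"y":0,"z":0,"gripper":255},{"ax":0,"ay":0,"az":-0.1,"x":0,"y":0,"z":0,"gripper":255}]'; python3 -c "
from rig import arm;s=arm.state();print(s['q'].round(1),s['force'],s['moment'])"
```

```text
t: 15.6
position: [0.6111, -0.1032, 0.3824]
eef_rot: [[-0.0, 0.025, -1.0], [0.001, -1.0, -0.025], [-1.0, -0.001, 0.0]]
force: [0.7, 1.4, 1.1]
opening: 0.0134
[-30.8  34.3  56.8  95.5 -30.9  67.3 -54.8] [0.68759339 1.44460074 1.14708056] [ 0.26257543 -0.00289211  0.18041421]
```

```bash
python3 -m jog '[{"ax":0,"ay":0,"az":-0.1,"x":0,"y":0,"z":0,"gripper":255},{"ax":0,"ay":0,"az":-0.1,"x":0,"y":0,"z":0,"gripper":255},{"ax":0,"ay":0,"az":-0.1,"x":0,"y":0,"z":0,"gripper":255},{"ax":0,"ay":0,"az":-0.06,"x":0,"y":0,"z":0,"gripper":255},{"ax":0,"ay":0,"az":0,"x":0,"y":0,"z":0,"gripper":255}]'; python3 -c "
from rig import arm;s=arm.state();print(s['q'].round(1),s['force'],s['moment'])"
```

```text
t: 16.23
position: [0.6112, -0.1028, 0.3824]
eef_rot: [[-0.0, -0.325, -0.946], [0.002, -0.946, 0.325], [-1.0, -0.001, 0.001]]
force: [0.3, 3.7, 4.6]
opening: 0.0135
[-33.2  36.8  62.4  95.7 -34.7  69.2 -71.6] [0.30926658 3.74780113 4.59289061] [1.08510853 0.12922567 0.12714748]
```

```bash
python3 -m jog '[{"ax":0,"ay":0,"az":-0.025,"x":0,"y":-0.05,"z":0,"gripper":255},{"ax":0,"ay":0,"az":0,"x":0,"y":0,"z":0,"gripper":255},{"ax":0,"ay":0,"az":0,"x":0,"y":0,"z":0,"gripper":255},{"ax":0,"ay":0,"az":0,"x":0,"y":0,"z":0,"gripper":255},{"ax":0,"ay":0,"az":0,"x":0,"y":0,"z":0,"gripper":255}]'
python3 - <<'E'
from h import *
s=arm.state();print(s['q'].round(1),s['force'],s['moment'])
f=grab_frame("wrist");cv2.imwrite("pics/w11.png",f["pixels"][:,:,::-1])
f=grab_frame("scene");cv2.imwrite("pics/s11.png",f["pixels"][:,:,::-1])
E
```

```text
t: 16.85
position: [0.6112, -0.103, 0.3824]
eef_rot: [[-0.0, -0.348, -0.938], [0.003, -0.938, 0.348], [-1.0, -0.002, 0.001]]
force: [0.3, 5.8, 4.3]
opening: 0.0137
[-33.3  37.   62.7  95.7 -35.   69.3 -72.7] [0.2762039  5.76108436 4.2960971 ] [1.53787007 0.12604973 0.13518602]
```

View pics/w11.png

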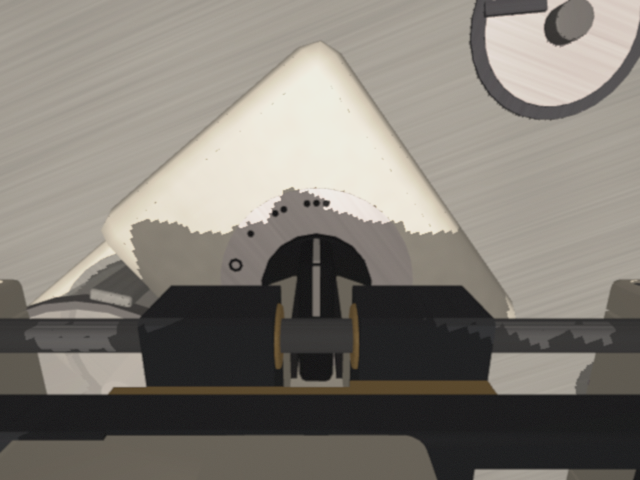

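View pics/s11.png

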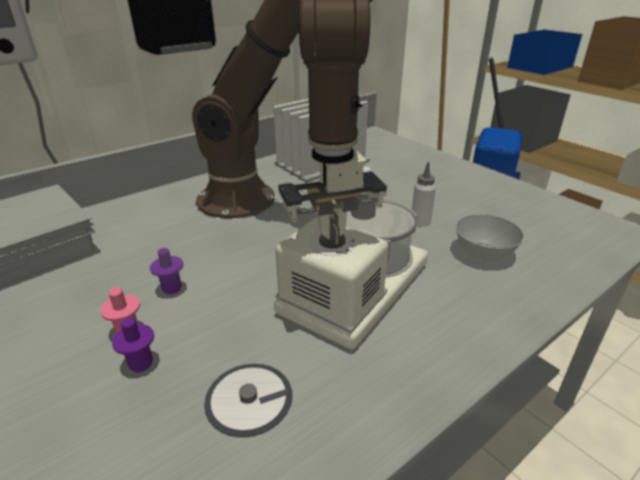

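The pointer tip at (316,240) lines up with the middle of the three dots at (316,203), so position three is reached. Ease the small side load and hold for more than 2 s.

```bash
python3 -m jog '[{"ax":0,"ay":0,"az":0,"x":0,"y":0.08,"z":0,"gripper":255},{"ax":0,"ay":0,"az":0,"x":0,"y":0,"z":0,"gripper":255},{"ax":0,"ay":0,"az":0,"x":0,"y":0,"z":0,"gripper":255},{"ax":0,"ay":0,"az":0,"x":0,"y":0,"z":0,"gripper":255},{"ax":0,"ay":0,"az":0,"x":0,"y":0,"z":0,"gripper":255}]'
for i in 1 2 3 4; do :; done
python3 -m jog '[{"ax":0,"ay":0,"az":0,"x":0,"y":0,"z":0,"gripper":255},{"ax":0,"ay":0,"az":0,"x":0,"y":0,"z":0,"gripper":255},{"ax":0,"ay":0,"az":0,"x":0,"y":0,"z":0,"gripper":255},{"ax":0,"ay":0,"az":0,"x":0,"y":0,"z":0,"gripper":255},{"ax":0,"ay":0,"az":0,"x":0,"y":0,"z":0,"gripper":255}]'
python3 -m jog '[{"ax":0,"ay":0,"az":0,"x":0,"y":0,"z":0,"gripper":255},{"ax":0,"ay":0,"az":0,"x":0,"y":0,"z":0,"gripper":255},{"ax":0,"ay":0,"az":0,"x":0,"y":0,"z":0,"gripper":255},{"ax":0,"ay":0,"az":0,"x":0,"y":0,"z":0,"gripper":255},{"ax":0,"ay":0,"az":0,"x":0,"y":0,"z":0,"gripper":255}]'
python3 -m jog '[{"ax":0,"ay":0,"az":0,"x":0,"y":0,"z":0,"gripper":255},{"ax":0,"ay":0,"az":0,"x":0,"y":0,"z":0,"gripper":255},{"ax":0,"ay":0,"az":0,"x":0,"y":0,"z":0,"gripper":255},{"ax":0,"ay":0,"az":0,"x":0,"y":0,"z":0,"gripper":255},{"ax":0,"ay":0,"az":0,"x":0,"y":0,"z":0,"gripper":255}]'
python3 -m jog '[{"ax":0,"ay":0,"az":0,"x":0,"y":0,"z":0,"gripper":255},{"ax":0,"ay":0,"az":0,"x":0,"y":0,"z":0,"gripper":255},{"ax":0,"ay":0,"az":0,"x":0,"y":0,"z":0,"gripper":255},{"ax":0,"ay":0,"az":0,"x":0,"y":0,"z":0,"gripper":255},{"ax":0,"ay":0,"az":0,"x":0,"y":0,"z":0,"gripper":255}]'
python3 - <<'E'
from h import *
s=arm.state();print(s['q'].round(1),s['force'],s['moment'])
f=grab_frame("wrist");crop(f,216,180,200,150,4,"pics/w12.png")
f=grab_frame("scene");crop(f,270,140,160,120,5,"pics/s12.png")
f=grab_frame("top");crop(f,150,130,320,200,2,"pics/t12.png")
E
```

```text
t: 17.58
position: [0.6111, -0.1028, 0.3824]
eef_rot: [[0.0, -0.349, -0.937], [0.002, -0.937, 0.349], [-1.0, -0.001, 0.0]]
force: [-0.1, 6.7, 4.5]
opening: 0.0137
t: 18.2
position: [0.6112, -0.1028, 0.3824]
eef_rot: [[0.0, -0.349, -0.937], [0.001, -0.937, 0.349], [-1.0, -0.001, 0.0]]
force: [0.1, 5.0, 5.0]
opening: 0.0134
t: 18.82
position: [0.6111, -0.1027, 0.3824]
eef_rot: [[0.0, -0.349, -0.937], [0.002, -0.937, 0.349], [-1.0, -0.001, 0.0]]
force: [0.7, 5.6, 5.6]
opening: 0.0138
t: 19.45
position: [0.6112, -0.1028, 0.3824]
eef_rot: [[0.0, -0.349, -0.937], [0.002, -0.937, 0.349], [-1.0, -0.001, 0.0]]
force: [0.5, 6.2, 4.5]
opening: 0.0139
t: 20.08
position: [0.6112, -0.1028, 0.3824]
eef_rot: [[0.0, -0.349, -0.937], [0.001, -0.937, 0.349], [-1.0, -0.001, 0.0]]
force: [1.3, 6.3, 5.0]
opening: 0.0138
[-33.4  37.   62.7  95.7 -35.   69.3 -72.8] [1.30801126 6.31971174 5.00376671] [1.40495781 0.0847913  0.20933138]
```

View pics/w12.png

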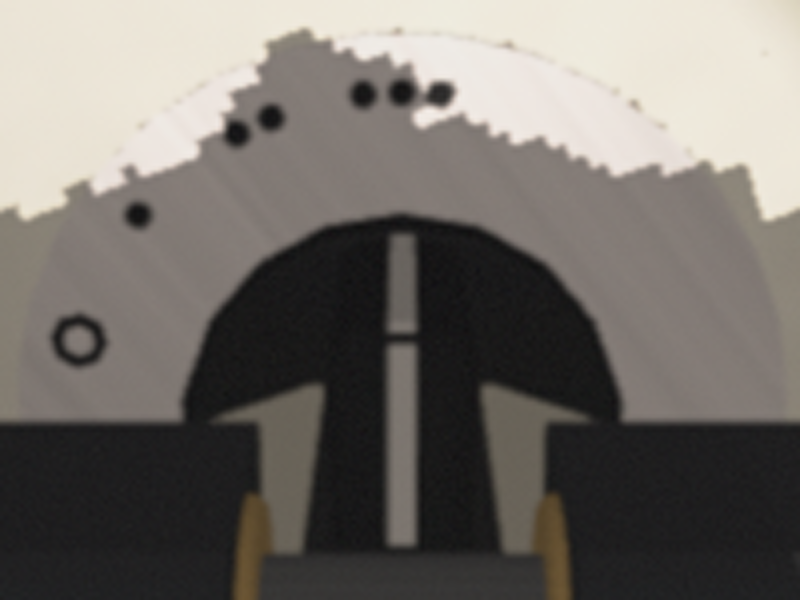

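View pics/s12.png

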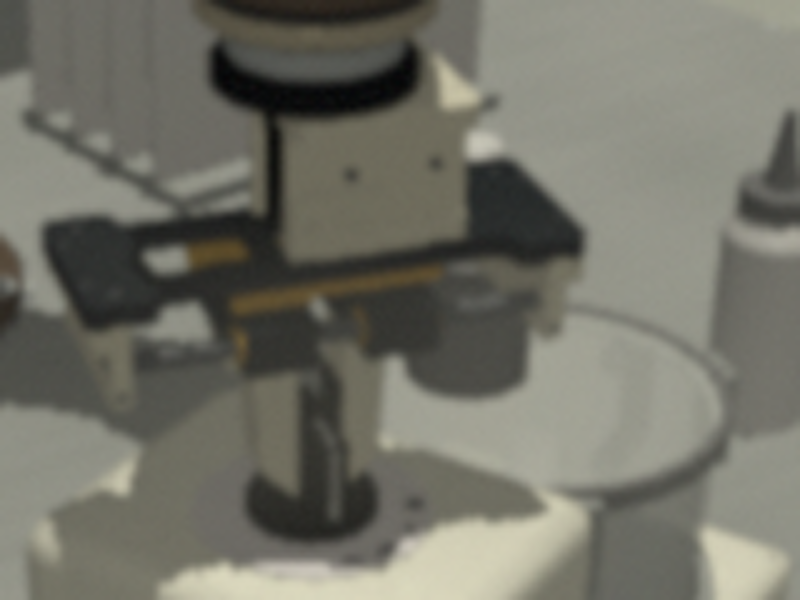

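View pics/t12.png

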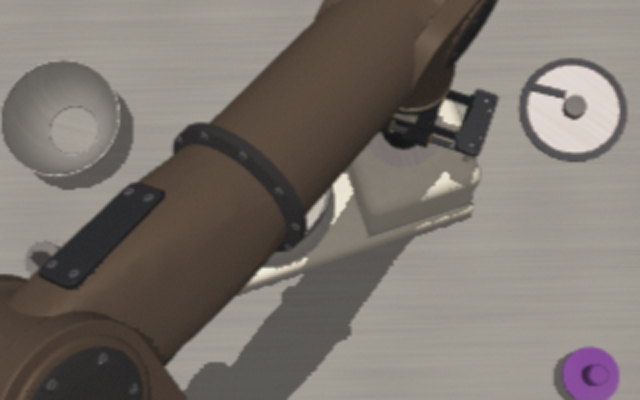

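The pointer is still on the middle of the three dots after about 4 s. The stem top appears at (487,140) in the scene crop, where it was just after seating (expected (483,140)). The bystanders are in place, so I'm handing in.

```bash
python3 -c "
from rig import arm;print(arm.state()['t']);print(arm.sign_off())"
```

```text
20.225
the job is handed in; nothing more can be done
None
```

The food processor is set up for its test run: the white pusher is seated in the feed chute and released, and the knob is held at position three. I handed the job in at 20.2 s, with the gripper still holding the knob at 50 N grip; the sign-off reported no verdict.

- **Pusher:** I lowered it until the force rose to about 5 N at the predicted collar height, then let go. The scene view afterwards showed the collar on the rim. In the last pictures the gripper hides most of the pusher, but the stem top appears within 1 pixel of where it was just after release.
- **Knob:** I turned it clockwise by about 1.34 rad, judged from the tool's rotation. At the last look the pointer sat on the middle of the three dots, and it had been held there for about 4 s. The measured turning moment was 0.13 to 0.21 N m, against about 0.15 expected at position three.
- **Other things on the table:** The slicing disc, squeeze bottle and mixing bowl looked unmoved in the last views, and the look-alike pushers were not touched.
- **Disagreements:** A side load of about 6 N remained on the knob grip, and my small correction did not remove it. The camera estimates of the chute centre differed by up to about 3 mm; I used a point between them, and the pusher went in without resistance.

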